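# Strip a returned drive kit off its pinned plate and put it back on display

## Task

A returned drive kit is stacked on its pinned stand on the shop counter; take it apart and put it back on display. First put the shaft collar over the post of its small plinth, then stand the belt pulley centred on the empty round plinth and the square bearing block centred on the square plinth, and last, when the plate is bare, lift it straight up off the pins, keeping it level, and lay it centred across the two battens of the wooden rack, lined up with the rack. Leave the gear wheel that is already on display where it is.

Things in the scene. Friction and masses are not known exactly. Their poses are not given: they have to be found in the camera images.
- collar_mid (a point): Shaft collar: dark steel ring, 40 mm outside diameter, 24 mm bore, 22 mm high, 0.1 kg. It starts lying flat on top of either the pulley or the bearing block (whichever is underneath varies). The point is its centre, half-way up; z is its upright axis.
- pulley_mid (a point): Belt pulley: round steel wheel, 54 mm diameter, 24 mm high, a V groove around its rim between two 7 mm rims, 0.2 kg. It starts lying flat on the plate, beside the bearing block. The point is its centre, half-way up (12 mm above its underside); z is its upright axis.
- block_mid (a point): Bearing block: square steel block 50 x 50 mm, 24 mm high, with a round bearing in the middle of its top and four small bolt holes, 0.25 kg. It starts on the plate beside the pulley, its sides roughly parallel to the plate's. The point is its centre, half-way up; x and y are square to its sides, z is up.
- plate_mid (a point): Nest plate: aluminium plate 60 mm wide (its x), 190 mm long (its y), 10 mm thick, 0.3 kg. A 13 mm hole near each end, 80 mm either side of the centre along y, fits over a pin of the stand. It starts with its underside 30 mm above the counter; pulley and block lie on it about 36 mm either side of its centre along y. The point is its centre, half-way up. Open space under its long edges lets fingers take it by the two long sides at the middle.
- stand: Pinned stand, fixed: dark steel bar 40 mm wide (x), 200 mm long (y), 10 mm high, with two pillars 80 mm either side of the centre along y, on whose shoulders, 30 mm above the counter, the plate rests. From each shoulder a 10 mm pin rises a further 25 mm through the plate (pin tops 55 mm above the counter). Origin: centre of its underside, on the counter.
- rack: Wooden rack for the plate, fixed: board 80 mm (x) by 150 mm (y), 6 mm thick, with two battens across it along x, each 20 mm wide, centred 55 mm either side of the middle along y; batten tops are 25 mm above the counter. The plate lies across both with its length along the rack's y (either way round). Origin: centre of the underside, on the counter.
- round_plinth: Empty round black display plinth for the pulley, fixed: 72 mm across its top, 15 mm high. (A second plinth just like it carries the gear wheel.) Origin: centre of its underside, on the counter.
- square_plinth: Square black display plinth without a post, for the bearing block, fixed: 72 x 72 mm, 15 mm high; x and y are square to its sides. Origin: centre of its underside, on the counter.
- post_plinth: Small square black display plinth with a thin steel post in the middle, for the collar, fixed: 60 x 60 mm, 15 mm high; the post is 8 mm thick with a tapered tip and stands 16 mm above the plinth's top. Origin: centre of its underside, on the counter.
- gear_mid (a point): Brass gear wheel, 62 mm over its teeth, 24 mm high with its hub, lying loose on a round black plinth like the empty one, already on display: to be left alone. The point is its centre, half-way up.
Mind the look-alikes: they are no part of the job. What is shaped like the part that bears collar_mid but blue or green is not meant.

How it is judged:
On the way, in this order (a step that is already met when the one before it is completed fails the run):
1. the collar lies over the post on its plinth, let go (horizontal distance between collar_mid and post_plinth below 0.011 m and height (world z) of collar_mid between 0.021 and 0.031 m and angle between collar_mid's own z axis and vertical below 0.1 rad and contact force between the fingers and collar below 0.1 N), for 0.2 s.
2. the pulley and the bearing block both stand on their plinths, let go (horizontal distance between pulley_mid and round_plinth below 0.012 m and height (world z) of pulley_mid between 0.022 and 0.032 m and angle between each of pulley_mid, block_mid's own z axis and vertical below 0.1 rad and horizontal distance between block_mid and square_plinth below 0.012 m and height (world z) of block_mid between 0.022 and 0.032 m and contact force between the fingers and pulley below 0.1 N and contact force between the fingers and block below 0.1 N), for 0.2 s.
3. the plate lies across the battens of the rack, let go (horizontal distance between plate_mid and rack below 0.015 m and height (world z) of plate_mid between 0.025 and 0.035 m and angle between plate_mid's own z axis and vertical below 0.1 rad and angle between the y axis of plate_mid and the y axis of rack, either way round below 0.2 rad and contact force between the fingers and plate below 0.1 N), for 0.2 s.
At the end, for the whole second after the job is handed in: Flat, let go and at rest: collar over the post (within 11 mm of its plinth's centre), pulley on the empty round plinth and block on the square plinth (each within 12 mm of centre), plate across both battens (within 15 mm of the rack's centre and 0.2 rad of its length) (horizontal distance between collar_mid and post_plinth below 0.011 m and height (world z) of collar_mid between 0.021 and 0.031 m and angle between each of collar_mid, pulley_mid, block_mid, plate_mid's own z axis and vertical below 0.1 rad and horizontal distance between pulley_mid and round_plinth below 0.012 m and height (world z) of pulley_mid between 0.022 and 0.032 m and horizontal distance between block_mid and square_plinth below 0.012 m and height (world z) of block_mid between 0.022 and 0.032 m and horizontal distance between plate_mid and rack below 0.015 m and height (world z) of plate_mid between 0.025 and 0.035 m and angle between the y axis of plate_mid and the y axis of rack, either way round below 0.2 rad and linear speed of each of collar, pulley, block, plate below 0.02 m/s); the robot touches nothing.
It fails at once if the plate is tipped by more than 0.26 rad (15 degrees) (angle between plate_mid's own z axis and vertical above 0.26 rad).
It fails at once if the gear wheel on display is shifted by more than 15 mm (distance of gear_mid from where it was at the start of the episode above 0.015 m).
It also fails if it takes over 122 s, if anything falls off the work surface, if the arm or the gripper's body presses on something with over 40 N, if the wrist force passes 120 N, or if a joint passes its speed limit or range.

## Robot

A 6-joint arm with a two-finger parallel gripper is mounted at the origin on the work surface. World frame = base frame: x ahead of the robot, y to its left, z up, the work surface at z = 0. Lengths are in m, angles in rad, forces in N, time in s.
With the tool pointing down it reaches from about 0.35 to 0.925 m from the base axis. Payload 6.4 kg.
Tool frame: the origin (TCP) lies at the very end of the fingers, on their centre line; the grasp point (between the pads) lies 19 mm behind it; z points along the fingers, y is the direction in which the jaws open and shut (so a half turn about z gives the same grasp; the last joint's range is limited). The gripper opens to 85 mm and grips with 20 to 120 N. Pads are 22 mm wide; open, the fingers measure 114 mm over their backs; the gripper's body (76 mm by 85 mm) begins 54 mm behind the grasp point. The pads swing forward as they close: fully open they stand 13 mm farther back than shut.
Start: joints at [0.98, 0.245, 1.558, -0, 1.339, -0.174], TCP at [0.263, 0.594, 0.231] pointing down, gripper open.
Joint ranges: [-3.13, 3.13], [-1.02, 2.26], [0.13, 2.54], [-0.95, 4.09], [0.21, 2.88], [-2.74, 2.74]. Speed limits (rad/s): [2.57, 2.57, 3.14, 3.14, 3.14, 3.14].

## Interface

Orientations are given as a unit quaternion [w, x, y, z].
In Python, from plant import robot gives the robot as it stands. Calls block until the motion is done:
- robot.move_to(position, orientation): joint-space move of the TCP to a pose.
- robot.movel(position, attitude=None, feed=0.15, contact_N=None): straight line of the TCP; attitude=None keeps the orientation; feed is the mean speed in m/s. With contact_N (N) it stops when the force on the tool has changed by that much, and returns True; else False.
- robot.movej(angles): joint-space move.
- robot.open() and robot.grab(grip_force=None): open the fingers fully, or close them until they stop; grip_force is the grip in N (None keeps the last).
- robot.wait(seconds).
- robot.inverse_kinematics(position, orientation): joint angles nearest the present ones, or None.
- robot.snapshot(name): name is "scene" or "side" or "wrist"; returns a dict with "frame" (480x640x3 uint8, red, green, blue), "z_map" (480x640 float32, m along the optical axis (not along the pixel's ray), 0 where there is no reading), "vfov" (degrees; the focal length in pixels is half the picture's height over the tangent of half this angle, whatever the lens; pixels are square), "cx", "cy" (the principal point, pixels), "rvec" (rotation vector, rad) and "tvec" (3), from world to camera coordinates, as OpenCV has them. Camera axes: x right, y down, z forward; pixel columns grow to the right and rows downward; lengths in m; the calibration is good to about 2 mm. The wrist camera is an equidistant fisheye: a pixel r from the principal point sees the ray r / f radians off the axis. A picture is of the moment at which its call begins.
A pose or a line that the arm cannot do raises robot.Unreachable and nothing moves.
- robot.sign_off(): hands the job in, once; it reports no verdict.
Trained networks look in a picture, given as the dict that the camera call returned (one of the last four; its "shot" number tells which), for a name from the list of things; names that differ only in an ending like _2 or _b are one class to them, and where a whole thing is asked for, a point or a joint stands for the part that bears it (a point fixed in the world has none). Each returns a list of dicts, best first, with "p" (0 to 1); they miss things now and then, are a little off and sometimes report something else, mostly with a low value. They report only what shows in the picture. A call takes as long as a camera call. They do not tell look-alikes from the thing itself.
- robot.search_frame(picture, target): "at" ([x, y, z] in m, in the coordinates of the camera as it stood for that picture, good to about 4 mm: the middle of the surface that is visible of it).
- robot.regions_of(picture, target): "region" (480x640 bool, what is visible of it).
- robot.place_of(picture, target): "at" ([x, y, z] in m, in the coordinates of the camera as it stood for that picture, good to about 4 mm: a listed point, or the origin of a listed thing).
Readings, each from a call of its own:
- robot.read_time(): time.
- robot.read_qpos(): joint angles.
- robot.read_qd(): joint speeds.
- robot.read_effort(): joint torques, N m.
- robot.read_tool_pos(): TCP position.
- robot.read_orientation(): TCP orientation.
- robot.read_force(): force on the tool from outside, world axes, zero at the start.
- robot.read_moment(): the same for the moment, N m.
- robot.read_opening(): finger opening in m.
Only numpy, scipy, OpenCV 4.12 (cv2) and the standard library are available. Lean on these libraries where they do the work, as an engineer would, in place of code of your own. Each camera call takes 0.05 s, during which the arm holds its last target. There are 200 camera calls.

## Working session

There is one attempt and no reset: what is moved stays moved. The work goes in short steps, each a Python script; the robot and the scene stay as the last script left them, time stands still between calls to the robot, and variables do not carry over. Pictures are saved under pics/ and viewed, about 12 in all and at most 16, crops included, and the job is handed in when it is done.

```bash
ls; mkdir -p pics
cat > h.py <<'E'
import numpy as np, cv2
from plant import robot
from scipy.spatial.transform import Rotation as R
def save(img,name,box=None,k=1):
    if box: r0,r1,c0,c1=box; img=img[r0:r1,c0:c1]
    img=cv2.resize(np.ascontiguousarray(img),None,fx=k,fy=k,interpolation=cv2.INTER_CUBIC)
    cv2.imwrite('pics/'+name+'.png',img[:,:,::-1])
def Rt(s): return cv2.Rodrigues(np.array(s['rvec'],float))[0],np.array(s['tvec'],float).ravel()
def c2w(s,p): M,t=Rt(s); return M.T@(np.array(p)-t)
def w2px(s,p,fish=False):
    M,t=Rt(s); c=M@np.array(p)+t; f=240/np.tan(np.radians(s['vfov'])/2)
    if fish:
        r=np.hypot(c[0],c[1]); th=np.arctan2(r,c[2]); return s['cx']+f*th*c[0]/r, s['cy']+f*th*c[1]/r
    return s['cx']+f*c[0]/c[2], s['cy']+f*c[1]/c[2]
def cloud(s,fish=False):
    M,t=Rt(s); f=240/np.tan(np.radians(s['vfov'])/2)
    v,u=np.mgrid[0:480,0:640]; x=(u-s['cx'])/f; y=(v-s['cy'])/f; z=s['z_map']
    if fish:
        r=np.hypot(x,y)+1e-9; k=np.tan(np.minimum(r,1.5))/r; x=x*k; y=y*k
    P=np.stack([x*z,y*z,z],-1)
    P=(P-t)@M; P[z<=0]=np.nan
    return P
def down(yaw):  # tool y (jaw) direction at angle yaw+90 in world, tool pointing down
    q=(R.from_euler('z',yaw)*R.from_euler('x',np.pi)).as_quat(); return [q[3],q[0],q[1],q[2]]
E
cat > a.py <<'E'
from h import *
for n in ['scene','side']:
    s=robot.snapshot(n); save(s['frame'],n+'0')
    print(n,s['vfov'],'cam',c2w(s,[0,0,0]))
    for t in ['collar_mid','pulley_mid','block_mid','plate_mid','stand','rack','round_plinth','square_plinth','post_plinth','gear_mid']:
        for d in robot.place_of(s,t)[:4]:
            w=c2w(s,d['at']); print(t,round(d['p'],2),w.round(3),np.round(w2px(s,w)))
print(robot.read_time(),robot.read_orientation())
E
python3 a.py
```

```text
pics
scene 47.79664143434482 cam [ 0.90156042 -0.34374065  0.74195552]
collar_mid 0.96 [ 0.559 -0.116  0.008] [294. 321.]
collar_mid 0.69 [ 0.473 -0.116  0.077] [258. 259.]
collar_mid 0.57 [ 0.374 -0.168  0.01 ] [201. 260.]
pulley_mid 0.87 [ 0.47  -0.11   0.049] [261. 266.]
plate_mid 0.93 [ 0.47  -0.15   0.037] [241. 284.]
plate_mid 0.69 [ 0.647 -0.08   0.002] [349. 350.]
plate_mid 0.26 [ 0.47  -0.114  0.075] [258. 258.]
stand 0.55 [ 0.472 -0.146 -0.   ] [246. 297.]
rack 0.69 [ 0.49   0.135 -0.004] [382. 220.]
rack 0.61 [ 0.471 -0.11   0.052] [262. 265.]
rack 0.31 [ 0.471 -0.147 -0.003] [246. 297.]
square_plinth 0.86 [ 0.652 -0.261  0.001] [250. 430.]
post_plinth 0.8 [ 0.647 -0.079 -0.003] [349. 351.]
gear_mid 0.75 [ 0.47  -0.183  0.054] [221. 290.]
gear_mid 0.69 [0.642 0.256 0.026] [497. 229.]
side 46.19021731224207 cam [-0.00948126 -0.58575453  0.84856461]
collar_mid 0.92 [ 0.558 -0.113  0.013] [379. 277.]
collar_mid 0.84 [ 0.467 -0.115  0.079] [347. 279.]
collar_mid 0.61 [ 0.372 -0.167  0.012] [328. 348.]
pulley_mid 0.62 [ 0.469 -0.112  0.055] [347. 286.]
block_mid 0.56 [ 0.47  -0.185  0.054] [376. 309.]
plate_mid 0.86 [ 0.469 -0.145  0.034] [359. 304.]
plate_mid 0.35 [ 0.473 -0.145  0.001] [360. 313.]
stand 0.97 [ 0.472 -0.147  0.001] [361. 314.]
rack 0.82 [0.487 0.134 0.003] [273. 233.]
round_plinth 0.61 [0.631 0.084 0.   ] [338. 214.]
round_plinth 0.46 [0.642 0.256 0.028] [291. 168.]
square_plinth 0.83 [ 0.656 -0.253  0.003] [467. 294.]
post_plinth 0.57 [ 0.648 -0.075  0.003] [396. 248.]
gear_mid 0.82 [0.642 0.257 0.027] [291. 168.]
1.1 [1.30365398e-05 2.06878359e-01 9.78366671e-01 2.66865287e-05]
```

View pics/scene0.png

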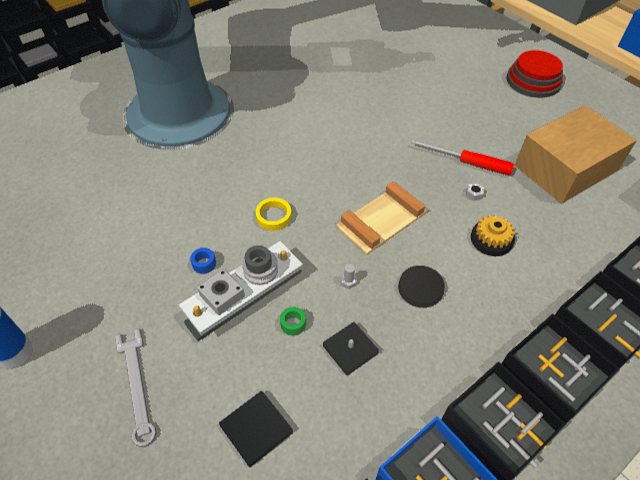

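View pics/side0.png

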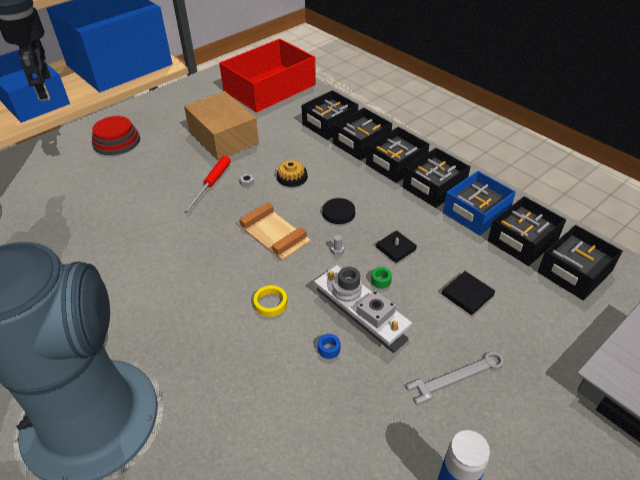

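The dark steel ring on the pulley at scene (258,255) is the collar: green (293,320) and blue (202,260) are the look-alikes on the counter. The empty round plinth is at (421,286), the square one at (256,428), the post plinth at (350,348), the rack at (382,217) and the gear at (494,234).

I'll measure from depth with a wrist look from above the stand and save an enlarged crop.

```bash
cat > b.py <<'E'
from h import *
def meas(P,c,rad,z0,z1,lab):
    m=(np.hypot(P[...,0]-c[0],P[...,1]-c[1])<rad)&(P[...,2]>z0)&(P[...,2]<z1)
    q=P[m]
    if len(q)<10: print(lab,'few',len(q)); return
    r=cv2.minAreaRect((q[:,:2]*1000).astype(np.float32))
    print(lab,len(q),'c',np.round(r[0],1),'size',np.round(r[1],1),'ang',round(r[2],1),'z',np.median(q[:,2]).round(4))
L=[('collar',(.47,-.113),.035,.078,.1),('block',(.47,-.184),.045,.058,.072),('pulley',(.47,-.112),.04,.058,.07),('plate',(.47,-.147),.12,.036,.046),
('square',(.654,-.257),.07,.010,.025),('post',(.647,-.077),.055,.010,.022),('posttip',(.647,-.077),.03,.025,.04),('round',(.631,.084),.06,.010,.025),('rack',(.489,.134),.11,.021,.035),('rackall',(.489,.134),.11,.004,.035),('gear',(.642,.257),.05,.03,.06)]
def run(s,fish=False):
    P=cloud(s,fish)
    for l,c,r,a,b in L: meas(P,c,r,a,b,l)
if __name__=='__main__':
    s=robot.snapshot('scene'); save(s['frame'],'crop',(215,350,150,330),4); print('scene');run(s)
    print('side');run(robot.snapshot('side'))
    for x,y in [(.52,-.13)]:
        robot.move_to([x,y,.30],down(np.pi/2)); print(robot.read_qpos())
        s=robot.snapshot('wrist'); save(s['frame'],'w0'); print('wrist',c2w(s,[0,0,0])); run(s,True)
E
python3 b.py
```

```text
scene
collar 381 c [ 470.7 -114.1] size [37.7 41.9] ang 56.1 z 0.0846
block 1008 c [ 470.4 -174.5] size [51.5 70.5] ang 4.0 z 0.0632
pulley 399 c [ 473.8 -114. ] size [52.8 44.2] ang 69.2 z 0.0634
plate 2243 c [ 471.4 -147.4] size [ 62.9 191.1] ang 0.5 z 0.0394
square 2898 c [ 656.4 -253.4] size [72.8 72.4] ang 0.9 z 0.0145
post 1491 c [646.7 -76.6] size [60.6 60.8] ang 87.2 z 0.0143
posttip 23 c [646.8 -76.8] size [6.  6.5] ang 49.7 z 0.0288
round 1370 c [635.2  83.7] size [71.9 71.9] ang 60.3 z 0.0142
rack 819 c [487.6 134.6] size [ 81.2 132.8] ang 1.5 z 0.0239
rackall 2717 c [488.3 134.1] size [ 82.4 151.6] ang 1.5 z 0.0072
gear 253 c [640.4 252.7] size [52.4 49.8] ang 27.2 z 0.0375
side
collar 301 c [ 470.1 -113.9] size [41.2 37.8] ang 46.2 z 0.0871
block 733 c [ 469.7 -192.7] size [53.2 69.5] ang 3.8 z 0.0661
pulley 268 c [ 463.2 -115.5] size [42.2 53.4] ang 35.9 z 0.0662
plate 1407 c [ 470.8 -146.7] size [ 63.3 194.4] ang 0.9 z 0.0421
square 1195 c [ 656.  -253.2] size [77.2 72.6] ang 0.3 z 0.017
post 658 c [645.4 -76.3] size [62.8 62. ] ang 85.6 z 0.0171
posttip 14 c [645.3 -7
[... 365 characters left out ...]
00 -4.56612069e-01]
wrist [ 0.51988458 -0.06003469  0.4418466 ]
collar 861 c [ 471.1 -114.2] size [39.4 39.1] ang 24.9 z 0.0849
block 2009 c [ 470.7 -184. ] size [50.7 51. ] ang 4.5 z 0.0632
pulley 1116 c [ 468.8 -110.5] size [50.8 53.1] ang 78.9 z 0.0633
plate 4309 c [ 470.7 -147.7] size [ 60.6 191.1] ang 1.0 z 0.0393
square 2318 c [ 655.7 -252.6] size [73.  72.8] ang 0.4 z 0.0143
post 2394 c [645.6 -75.8] size [60.6 60.7] ang 87.3 z 0.0144
posttip 35 c [645.3 -75.6] size [6.9 5.7] ang 5.3 z 0.0289
round 2157 c [634.4  76.7] size [72.2 55.5] ang 6.1 z 0.0145
rack 1149 c [488.6  79.8] size [80.4 21.4] ang 1.4 z 0.0242
rackall 2172 c [488.8  80.6] size [43.3 80.7] ang 89.4 z 0.0225
gear few 0
```

View pics/crop.png

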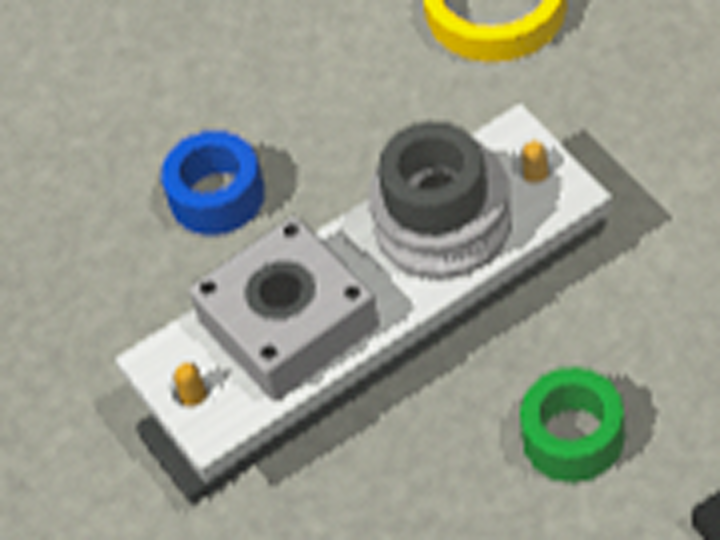

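```bash
cat > c.py <<'E'
from h import *
q=down(np.pi/2); c=[.471,-.114]
robot.move_to([*c,.16],q); robot.movel([*c,.0685],feed=.1,contact_N=8)
print(robot.read_tool_pos(),robot.read_force())
robot.grab(30); print('open',robot.read_opening(),robot.read_force())
robot.movel([*c,.15],feed=.1); print('open',robot.read_opening())
p=[.6455,-.076]
robot.move_to([*p,.14],q)
s=robot.snapshot('scene'); save(s['frame'],'col',(180,420,220,460),3)
P=cloud(s); print(robot.read_time())
E
python3 c.py
```

```text
[ 0.47165177 -0.11431523  0.06925068] [-0.08803903 -0.61450089  0.47027525]
open 0.0385097695552206 [-2.01678683  0.35486429  5.04729218]
open 0.038618010903139856
7.9583
```

The crop confirms the dark collar on the pulley, and the grip holds at 38.5 mm. Now I lower it over the post.

```bash
cat > d.py <<'E'
from h import *
p=[.6455,-.076]
robot.movel([*p,.045],feed=.1)
print(robot.read_force(), robot.movel([*p,.0185],feed=.03,contact_N=4), robot.read_tool_pos(),robot.read_force())
robot.open(); robot.wait(.2)
robot.movel([*p,.15],feed=.12)
robot.move_to([.53,-.09,.28],down(np.pi/2))
s=robot.snapshot('wrist'); save(s['frame'],'w1')
from b import *
P=cloud(s,True)
for a in [('collar',(.6455,-.076),.035,.032,.06),('pulley',(.47,-.112),.036,.055,.09),('block',(.47,-.184),.038,.058,.072),('plate',(.47,-.147),.12,.036,.046)]:
    meas(P,a[1],a[2],a[3],a[4],a[0])
print(robot.read_time())
E
python3 d.py
```

```text
[ 0.10813497  0.03410816 -1.80535458] True [ 0.64505812 -0.07585639  0.02014603] [-0.0663749   0.06414732  3.99581792]
collar 638 c [644.6 -75.9] size [38.5 38.1] ang 27.1 z 0.0361
pulley 2154 c [ 468.8 -110.9] size [53.  53.2] ang 11.8 z 0.0632
block 2027 c [ 470.6 -183.5] size [50.7 50.7] ang 4.5 z 0.0632
plate 4327 c [ 471.  -147.4] size [ 61.4 190.8] ang 0.9 z 0.0392
12.575
```

View pics/w1.png

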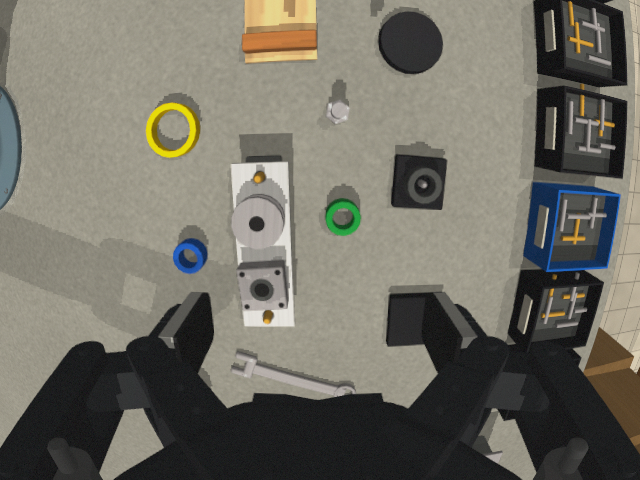

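The collar sits centred and flat on its post at (425,184). Next come the pulley at (257,221) and the block.

```bash
cat > e.py <<'E'
from h import *
def pick(c,q,dest,qd,off):   # off: TCP height above part's underside
    robot.move_to([*c,.15],q); hit=robot.movel([*c,.040+off],feed=.1,contact_N=8)
    print('hit',hit,robot.read_tool_pos())
    robot.grab(40); print('grip',robot.read_opening(),robot.read_force())
    z=robot.read_tool_pos()[2]
    robot.movel([*c,.15],feed=.1); print('lift',robot.read_opening())
    robot.move_to([*dest,.12],qd); robot.movel([*dest,.05],feed=.1)
    print('down',robot.movel([*dest,z-.025-.002],feed=.03,contact_N=4),robot.read_tool_pos())
    robot.open(); robot.wait(.2); robot.movel([*dest,.14],feed=.12)
q=down(np.pi/2)
pick([.469,-.111],q,[.6345,.084],q,.0045)
pick([.4707,-.1838],down(np.pi/2+np.radians(4.5)),[.656,-.253],down(np.pi/2+np.radians(.5)),.0045)
robot.move_to([.53,-.06,.33],q)
s=robot.snapshot('wrist'); save(s['frame'],'w2')
from b import meas
P=cloud(s,True)
for a in [('collar',(.6455,-.076),.035,.032,.06),('pulley',(.6345,.084),.05,.03,.06),('block',(.656,-.253),.05,.03,.06),('plate',(.47,-.147),.12,.036,.046),('rack',(.488,.134),.11,.021,.035)]:
    meas(P,*a[1:],a[0])
print(robot.read_time())
E
python3 e.py
```

```text
hit False [ 0.46962452 -0.11127336  0.04522041]
grip 0.050820324199538754 [-2.65522664  0.25121822  4.67343119]
lift 0.050939064650182865
down True [0.63412446 0.08401462 0.02042417]
hit False [ 0.47124717 -0.18414125  0.04519851]
grip 0.04889061772799654 [-0.98721315  0.42655701  5.54357219]
lift 0.04914176869645287
down True [ 0.65570703 -0.25282362  0.02027177]
collar 531 c [644.7 -75.9] size [39.9 38.4] ang 25.9 z 0.036
pulley 1553 c [633.8  83.6] size [52.3 52.9] ang 75.8 z 0.0384
block 1037 c [ 655.5 -251.5] size [50.6 51.5] ang 0.6 z 0.0383
plate 6650 c [ 471.3 -147.4] size [ 61.  191.6] ang 0.7 z 0.0392
rack 1073 c [488.2  79.9] size [80.3 20.6] ang 1.2 z 0.0242
30.2583
```

View pics/w2.png

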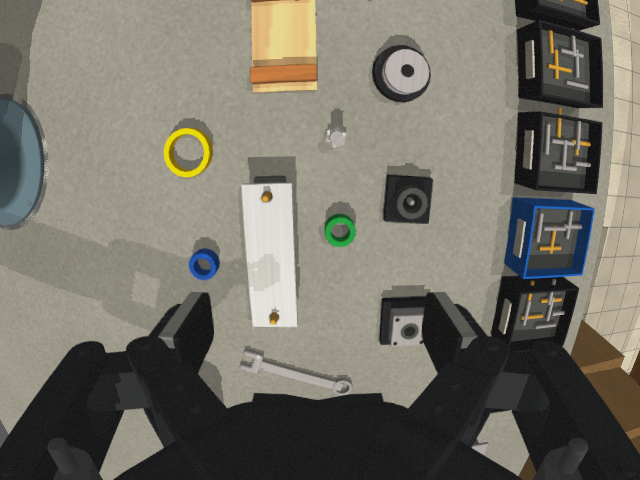

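The pulley (402,72) and block (405,327) are centred on their plinths, and the plate is bare. Next I lift the plate.

```bash
cat > f.py <<'E'
from h import *
c=[.471,-.1474]; q=down(np.pi/2+np.radians(.8)); d=[.488,.1345]; qd=down(np.pi/2+np.radians(1.3))
robot.move_to([*c,.15],q); print('hit',robot.movel([*c,.017],feed=.08,contact_N=6),robot.read_tool_pos())
robot.grab(60); print('grip',robot.read_opening(),robot.read_force(),robot.read_moment())
z=robot.read_tool_pos()[2]
print('jam',robot.movel([*c,z+.05],feed=.03,contact_N=15),robot.read_tool_pos(),robot.read_opening(),robot.read_force())
s=robot.snapshot('scene'); save(s['frame'],'lift',(200,350,150,350),4)
E
python3 f.py
```

```text
hit False [ 0.47138148 -0.14759621  0.01747511]
grip 0.058669119893472496 [-1.48181172  0.04342488  5.5339862 ] [0.13838508 0.23208696 0.07396561]
jam False [ 0.47087078 -0.1473214   0.06748462] 0.058589452744669666 [-0.28089762 -0.16880425 -4.16325158]
```

View pics/lift.png

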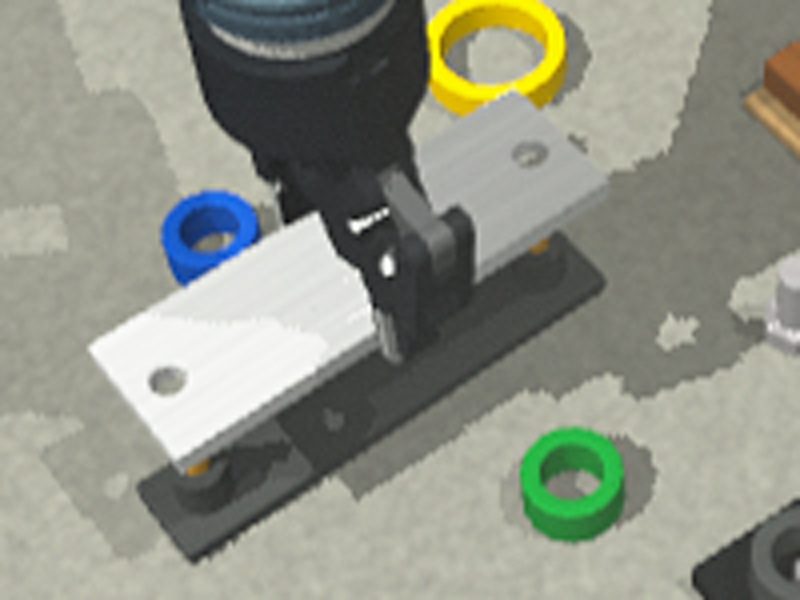

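The plate is level and clear of the pins. Next I carry it to the rack.

```bash
cat > g.py <<'E'
from h import *
from b import meas
c=[.471,-.1474]; q=down(np.pi/2+np.radians(.8)); d=[.488,.1345]; qd=down(np.pi/2+np.radians(1.3))
robot.movel([*c,.12],feed=.08); robot.movel([*d,.12],attitude=qd,feed=.12); robot.movel([*d,.035],feed=.06)
print('down',robot.movel([*d,.0105],feed=.02,contact_N=5),robot.read_tool_pos(),robot.read_force())
robot.open(); robot.wait(.3); robot.movel([*d,.14],feed=.1); robot.move_to([.53,.05,.36],down(np.pi/2)); robot.wait(.3)
s=robot.snapshot('wrist'); save(s['frame'],'w3'); S=robot.snapshot('scene')
for n,P in [('wrist',cloud(s,True)),('scene',cloud(S))]:
  print(n)
  for a in [('collar',(.6455,-.076),.035,.032,.06),('pulley',(.6345,.084),.05,.03,.06),('block',(.656,-.253),.05,.03,.06),('plate',(.488,.134),.12,.03,.05),('rack',(.488,.134),.12,.020,.0285),('gear',(.642,.257),.05,.03,.06)]:
    meas(P,*a[1:],a[0])
print(robot.read_time(),robot.read_opening())
E
python3 g.py
```

```text
down True [0.48781629 0.13449554 0.01275592] [-0.16594305 -0.56570695  5.53058068]
wrist
collar 388 c [645.  -75.6] size [38.2 38.3] ang 69.2 z 0.0361
pulley 1377 c [633.6  83.7] size [52.9 52.8] ang 21.0 z 0.0384
block 812 c [ 656.  -250.6] size [51.  49.8] ang 0.6 z 0.0382
plate 6958 c [487.7 134.6] size [ 61.1 191.3] ang 1.3 z 0.0343
rack 476 c [487.2 138.9] size [ 80.6 180.4] ang 1.4 z 0.0241
gear 439 c [638.9 252.7] size [51.4 53.3] ang 68.1 z 0.0383
scene
collar 371 c [645.7 -76.8] size [38.8 39.1] ang 1.7 z 0.0359
pulley 829 c [634.7  82.2] size [52.8 53.8] ang 15.3 z 0.0381
block 1520 c [ 656.3 -253. ] size [50.8 50.2] ang 0.3 z 0.0384
plate 2937 c [488.2 134.2] size [ 62.9 194.1] ang 1.3 z 0.034
rack 342 c [487.9 134.3] size [ 81.2 192.1] ang 1.6 z 0.025
gear 255 c [639.3 249.8] size [53.7 52. ] ang 89.2 z 0.0375
44.525 0.08536600498448435
```

View pics/w3.png

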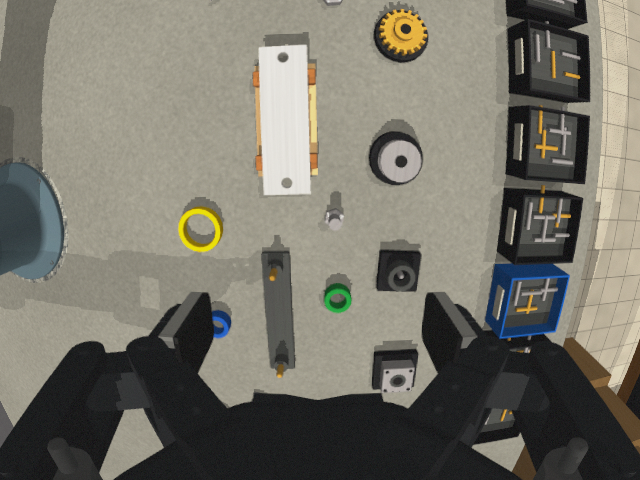

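The plate lies centred across the battens at (286,120), the other parts are in place, and the gear is undisturbed.

```bash
python3 -c "
from plant import robot
robot.sign_off()"
```

```text
the job is handed in; nothing more can be done
```

The job is done and handed in at about 45 s of the 122 s allowed; the sign-off reported no verdict. The collar went on the post first, then the pulley and the block on their plinths. Last, the bare plate was lifted level off the pins and laid on the rack.

My last checks, from the wrist and scene depth images after the gripper had let go and moved clear:
- **Collar, pulley and block:** each is within about 3 mm of its plinth's centre. Their tops are level at about 36, 38 and 38 mm, roughly 1 mm under nominal.
- **Plate:** it is about 1 mm from the rack's centre and lined up to within about 0.3°, with its top at about 34 mm.
- **Gear:** the measured centre agrees with the start to about 3 mm, which is within the noise of the measurement.

No check failed. The two cameras disagreed by at most about 3 mm, on the gear and the far-off block.

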